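# Push the takeaway tub between the tins up to the seasoning box

### The arm

A 7-joint arm with a two-finger parallel gripper is mounted at the origin on a cart in front of the work surface, level with it; the furniture and walls round the work are solid. World frame = base frame: x ahead of the robot, y to its left, z up, the work surface at z = 0. Lengths are in m, angles in rad, forces in N, time in s.
With the tool pointing down it reaches from about 0.425 to 0.95 m from the base axis. Payload 4.7 kg.
Tool frame: the origin (TCP) lies midway between the tips of the shut fingers; the grasp point (between the pads) lies 19 mm behind it; z points along the fingers, y is the line along which they close (so a half turn about z gives the same grasp; the last joint's range is limited). The gripper opens to 85 mm and grips with 20 to 120 N. Pads are 22 mm wide; open, the fingers measure 114 mm over their backs; the gripper's body (76 mm by 85 mm) begins 54 mm behind the grasp point. The pads swing forward as they close: fully open they stand 13 mm farther back than shut.
Start: joints at [1.189, 0.469, -0.049, 1.532, 0.024, 1.141, -0.082], TCP at [0.233, -0.633, 0.231] pointing down, gripper open.
Joint ranges: [-2.59, 2.59], [-0.33, 1.99], [-1.39, 1.29], [0.1, 2.45], [-1.04, 4.18], [0.21, 1.99], [-2.66, 2.66]. Speed limits (rad/s): [2.57, 2.57, 3.14, 3.14, 3.14, 3.14, 3.14].

### API

Orientations are given as a unit quaternion [x, y, z, w].
In Python, from station import telemetry, cams, arm gives the robot as it stands.
- The arm moves only by the tool arm_command, never from a script. Its arguments are lists of equal length, an entry for each row: "offset": the shift along the tool's x, y, z in mm, a list of three; "turn": the turn about the tool's z in degrees. In form: {"offset": [[x, y, z], ...], "turn": [turn, ...]}. A call has 1 to 5 rows; each row shifts and turns the commanded pose from where the row before left it, along the tool's axes as they then stand; what a row does not reach is not made up. A row lasts 1/8 s, in which the tool goes at most 62.5 mm and 10.7 degrees, less where a joint would pass 70% of its speed; a pose out of reach is approached as far as the arm can. A call with a gripper value outside its range is refused whole. "grip" is the gripper's target within -1 to 1 (fully open at 1, half-way at 0, shut at -1), set as the call begins (left out, the last holds). The fingers move at their own pace and stop on an object; the grip force is fixed at half the most. Time passes only in rows, so rows that do not move let the fingers close. It gives the time, the measured TCP pose, the force, the opening and the grip force at its end, in the units of the state.
- telemetry.get_state(): the state, without advancing time (a new reading comes with each control period).
- cams.read_camera(name): name is "side" or "top"; returns (picture, depth): 480x640x3 uint8, red, green, blue; 480x640 float32, m along the optical axis (not along the pixel's ray), 0 where there is no reading.
- cams.get_calibration(name): a dict with "camera_matrix" (3x3 intrinsics, pixels), "R" (3x3) and "t" (3): a world point X has camera coordinates R X + t. Camera axes: x right, y down, z forward; pixel columns grow to the right and rows downward; lengths in m; the calibration is good to about 2 mm. A picture is of the moment at which its call begins. get_calibration takes no time and is no camera call.
- arm.finish_job(): hands the job in; it is judged then, once.
The state is a dict: "clock": time; "qpos": joint angles; "dq": joint speeds; "effort": joint torques, N m; "eef_pos": TCP position; "eef_rot": TCP orientation; "ft_force": force on the tool from outside, world axes, zero at the start; "torque": the same for the moment, N m; "gripper_width": opening from 0.0 (shut) to 1.0 (fully open); "gripper_force": force on a finger pad.
Only numpy, scipy, OpenCV 4.12 (cv2) and the standard library are available. Lean on these libraries where they do the work, as an engineer would, in place of code of your own. Each camera call takes 0.05 s, during which the arm holds its last target. There are 200 camera calls.

### The job

Put the small takeaway tub that stands alone in front of the two tins away without picking it up: push it over the desk with the fingertips, short end first, through the narrow gap between the two tins and on until its leading end rests against the front of the seasoning box, square to it. Never lift or tip the tub, and leave the garlic, the potato and the shaker where they are.

Things in the scene. Friction and masses are not known exactly. Their poses are not given: they have to be found in the camera images.
- tub: Loose translucent takeaway tub standing alone on the open side of the tins (the pile of tubs at the far left plays no part). 75 mm along own x, 102 mm along own y, 46 mm high, about 0.12 kg; tapers to the foot but pushes like an upright box of that size. Origin: centre of its underside. Its y starts within 0.5 rad of the gap's direction, its centre within 40 mm of the line through the gap.
- tin_near: The short round food tin on the robot's side of the gap, 75.4 mm in diameter, 58 mm high, fixed to the desk. Origin: centre of its underside. Its axes are parallel to those of the seasoning box; its +y points to the other tin.
- tin_far: The same sort of tin on the far side of the gap, 75.4 mm in diameter, 58 mm high, fixed. Origin: centre of its underside. The free gap between the tins is 83 to 87 mm wide, so the tub passes only short end first (75 mm wide), with 4 to 6 mm to spare at each side.
- gap (a point): The middle of the gap between the two tins (true to 1 mm), on the desk top. Its +x axis is the direction in which the tub goes through the gap, level, toward the seasoning box and at right angles to its front; its +y points to the far tin.
- seasoning_box: Long white three-bay box, 120 mm deep (own x), 240 wide (own y), 83 high, fixed across the way 160 to 175 mm beyond the tins' middles. Origin: centre of its underside. Its upright flat front, 46 mm from the origin, looks to its own -x, at the tins; the lids jut 4 mm more from 73 mm up and clear the tub. With the tub home, the origins are 97 mm apart along this x.
- garlic: Loose garlic bulb, about 60 mm across and 59 mm high, lying beside the space between tins and seasoning box, about 107 mm to one side of the box's middle. Bystander. Origin: centre of its underside.
- potato: Loose potato, 60x79x48 mm, lying likewise on the other side of that space. Bystander. Origin: centre of its underside.
- shaker: Loose salt shaker, 44 mm in diameter and 90 mm high, standing on the desk to the left of the tub. Bystander. Origin: centre of its underside.
Things that resemble listed ones, but are neither listed nor needed, are in the scene too. What is shaped like the tin_near but blue is not meant. What is shaped like the tub but purple is not meant.

How it is judged:
On the way:
1. the tub passes between the two tins (x of tub in the frame of gap between -0.04 and 0.04 m and y of tub in the frame of gap between -0.02 and 0.02 m), for 0.1 s.
At the end, for the whole second after the job is handed in: The tub stands flat and at rest beyond the tins, its leading short end against the seasoning box (tub origin within 12 mm of fully home), square to it within 0.17 rad, within 40 mm sideways of the line through the gap (x of tub in the frame of seasoning_box between -0.109 and -0.09 m and y of tub in the frame of gap between -0.04 and 0.04 m and angle between the y axis of tub and the x axis of seasoning_box, either way round below 0.17 rad and angle between tub's own z axis and vertical below 0.06 rad and height (world z) of tub below 0.006 m and linear speed of tub below 0.02 m/s); the robot touches nothing.
It fails at once if the tub is lifted (height (world z) of tub above 0.012 m).
It fails at once if the tub is tipped (angle between tub's own z axis and vertical above 0.2 rad).
It fails at once if the garlic is disturbed (distance of garlic from where it was at the start of the episode above 0.02 m).
It fails at once if the potato is disturbed (distance of potato from where it was at the start of the episode above 0.02 m).
It fails at once if the shaker is disturbed (distance of shaker from where it was at the start of the episode above 0.02 m).
It also fails if it takes over 72 s, if anything falls off the work surface, if the arm or the gripper's body presses on something with over 40 N, if the wrist force passes 120 N, or if a joint passes its speed limit or range.

## Working session

There is one attempt and no reset: what is moved stays moved. The work goes in short steps, Python scripts to look and compute and a tool call to move; the robot and the scene stay as the last step left them, time stands still between calls to the robot, and variables do not carry over. Pictures are saved under pics/ and viewed, at most 10 in all, crops included, and the job is handed in when it is done.

Besides the shell and the picture viewer there is one more tool, called after "Request:" by a JSON object that holds its "method" and its "body". arm_command: Moves the arm, as the interface text tells. Its arguments: {"type":"object","properties":{"offset":{"type":"array"},"turn":{"type":"array"},"grip":{"type":"number"}},"required":["offset","turn"]}

```bash
mkdir -p pics; python3 - <<'E'
from station import telemetry, cams
import cv2, numpy as np
for n in("top","side"):
    p,d=cams.read_camera(n); cv2.imwrite(f"pics/{n}0.png",p[:,:,::-1]); np.savez(f"{n}0.npz",p=p,d=d)
    c=cams.get_calibration(n); print(n,c["camera_matrix"],c["R"],c["t"],-np.array(c["R"]).T@c["t"])
print(telemetry.get_state())
E
```

```text
top [[441.29183382   0.         320.78690349]
 [  0.         441.29183382 239.73498231]
 [  0.           0.           1.        ]] [[ 0.00296879 -0.99998227  0.0051628 ]
 [-0.98548917 -0.00380188 -0.16969571]
 [ 0.16971233 -0.00458409 -0.98548298]] [-0.00555265  0.54287659  0.78901071] [4.01110642e-01 1.28297854e-04 8.69709126e-01]
side [[482.73208719   0.         316.60455695]
 [  0.         482.73208719 242.61682067]
 [  0.           0.           1.        ]] [[-0.96236907 -0.27100843  0.02000522]
 [-0.18139837  0.58585242 -0.78985541]
 [ 0.20233737 -0.76376133 -0.61296674]] [0.5400928  0.14849412 1.06435047] [0.33134732 0.8722838  0.75889564]
{'clock': 0.1, 'qpos': array([ 1.18910118,  0.46937049, -0.04858846,  1.53358992,  0.02409369,
        1.14102879, -0.08227276]), 'dq': array([-0.00073809, -0.00211342,  0.00055196, -0.00287408, -0.00035093,
        0.00014575,  0.00064431]), 'effort': array([ 5.55014376e-04, -5.11512280e+01, -4.69948375e-02, -2.38389999e+01,
        1.07316065e-02,  4.34875968e-03, -1.98226348e-05]), 'eef_pos': array([ 0.23305009, -0.63291513,  0.23035327]), 'eef_rot': array([ 9.84477618e-01,  1.75507834e-01, -1.89454452e-04, -8.85577212e-04]), 'ft_force': array([ 0.25874388,  0.52793865, -0.33883964]), 'torque': array([0.00514704, 0.070349  , 0.03621104]), 'gripper_force': 0.0, 'gripper_width': 1.0009884870545867}
```

View pics/top0.png

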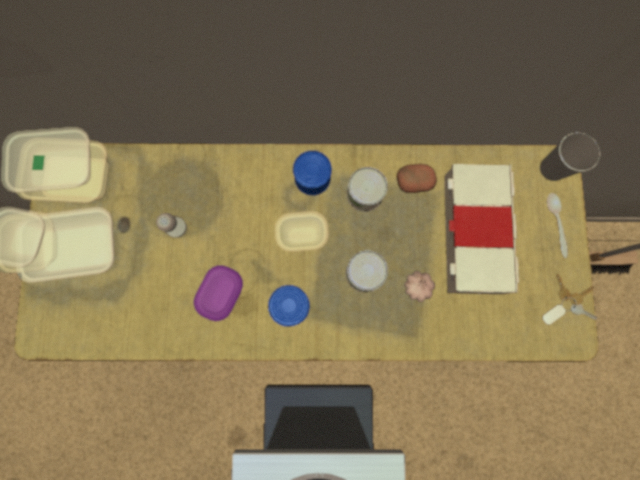

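View pics/side0.png

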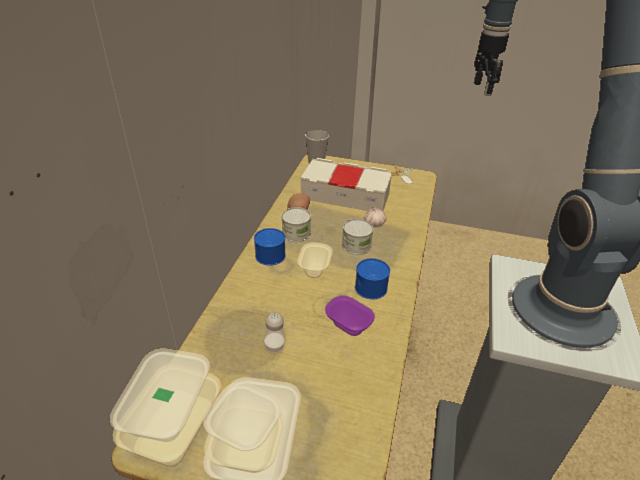

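The top view shows the tub at (302,231), the tins at (367,187) and (367,270), the box front near column 450, the garlic at (420,286), the potato at (417,178) and the shaker at (172,225). Blue tins stand at (312,173) and (289,305). The push goes to image right, roughly world -y.

```bash
cat > h.py <<'E'
import numpy as np, cv2
from station import cams, telemetry
def ray(n,uv,z):
    c=cams.get_calibration(n);K=np.array(c["camera_matrix"]);R=np.array(c["R"]);o=-R.T@c["t"]
    uv=np.atleast_2d(np.asarray(uv,float)); d=np.c_[uv,np.ones(len(uv))]@np.linalg.inv(K).T@R
    return o+d*((z-o[2])/d[:,2])[:,None]
def cloud(n,d):
    c=cams.get_calibration(n);K=np.array(c["camera_matrix"]);R=np.array(c["R"]);o=-R.T@c["t"]
    v,u=np.mgrid[:480,:640]; r=np.dstack([u,v,np.ones_like(u)])@np.linalg.inv(K).T@R
    return o+r*d[...,None]
def rect(n,m,z):   # min-area rectangle of mask outline cast to height z
    c=max(cv2.findContours(m.astype(np.uint8),0,cv2.CHAIN_APPROX_NONE)[0],key=cv2.contourArea)[:,0]
    return cv2.minAreaRect((ray(n,c,z)[:,:2]*1000).astype(np.float32))
E
python3 - <<'E'
from h import *
f=np.load("top0.npz");p,d=f["p"],f["d"]
P=cloud("top",d); print("desk z",np.median(P[240:280,230:260,2]), (d==0).mean())
hsv=cv2.cvtColor(p,cv2.COLOR_RGB2HSV)
for nm,(u,v) in dict(tub=(302,231),tf=(367,187),tn=(367,270),blueF=(312,172),blueN=(289,305),garlic=(420,286),pot=(417,178),shk=(165,220),box=(483,190)).items():
    print(nm,hsv[v,u],P[v,u].round(3))
m=((P[...,2]>.02)&(d>0)).astype(np.uint8)
n,l,s,c=cv2.connectedComponentsWithStats(m)
for i in range(1,n):
    if 60<s[i,4]<20000:
        q=P[l==i]; t=np.percentile(q[:,2],97); print(s[i],c[i].round(1),"top z",t.round(3),"xy rng",q[:,:2].min(0).round(3),q[:,:2].max(0).round(3))
cv2.imwrite("pics/crop.png",cv2.resize(p[140:320,260:530,::-1],None,fx=2.9,fy=2.9,interpolation=cv2.INTER_CUBIC))
E
```

```text
desk z 0.0006523557760895193 0.00408203125
tub [ 26  76 211] [0.56  0.032 0.046]
tf [ 34  32 182] [ 0.644 -0.092  0.054]
tn [ 39  10 182] [ 0.485 -0.09   0.054]
blueF [109 180 147] [0.673 0.014 0.056]
blueN [109 130 185] [0.42  0.054 0.053]
garlic [ 12  74 182] [ 0.456 -0.188  0.051]
pot [ 14 118 132] [ 0.664 -0.189  0.05 ]
shk [ 30  18 158] [0.57  0.277 0.091]
box [ 26  51 206] [ 0.633 -0.305  0.077]
[ 292  150   40   43 1312] [311.6 170.7] top z 0.059 xy rng [ 0.642 -0.023] [0.717 0.052]
[396 164  41  29 998] [415.7 177.9] top z 0.05 xy rng [ 0.642 -0.232] [ 0.699 -0.152]
[ 446  164   73  130 8617] [481.2 229.1] top z 0.08 xy rng [ 0.444 -0.361] [ 0.686 -0.236]
[ 347  167   40   42 1320] [366.4 187.1] top z 0.059 xy rng [ 0.609 -0.129] [ 0.684 -0.055]
[   0  206  114   77 7542] [ 55.1 242.7] top z 0.141 xy rng [0.461 0.385] [0.605 0.562]
[ 274  211   54   40 1842] [300.9 230.8] top z 0.049 xy rng [ 0.523 -0.016] [0.599 0.085]
[156 213  30  24 541] [170.8 224.4] top z 0.09 xy rng [0.551 0.261] [0.592 0.298]
[ 346  250   42   41 1342] [366.4 270.3] top z 0.059 xy rng [ 0.448 -0.126] [ 0.522 -0.052]
[ 193  265   50   56 1991] [217.6 292.6] top z 0.049 xy rng [0.393 0.143] [0.495 0.234]
[404 271  31  31 697] [418.9 285.8] top z 0.052 xy rng [ 0.429 -0.219] [ 0.486 -0.162]
[ 268  285   41   41 1347] [287.9 305.1] top z 0.059 xy rng [0.384 0.019] [0.457 0.092]
```

View pics/crop.png

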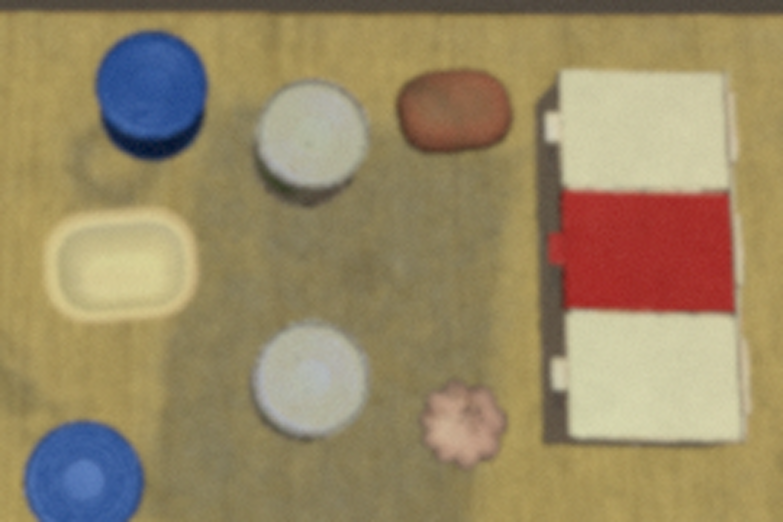

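Crop: tub centre (120,264), tins (311,135) and (311,378), box lid edge x≈560-568. All agree with the depth cloud. Next, finer fits.

```bash
cat >> h.py <<'E'
def tubfit(p,d,n="top",near=None):
    P=cloud(n,d); m=(P[...,2]>.03)&(P[...,2]<.056)&(d>0)&(abs(P[...,0]-near[0])<.09)&(abs(P[...,1]-near[1])<.09)
    h=cv2.cvtColor(p,cv2.COLOR_RGB2HSV); m&=(h[...,1]>40)&(h[...,0]<35)&(h[...,2]>170)
    m=cv2.morphologyEx(m.astype(np.uint8),cv2.MORPH_OPEN,np.ones((3,3)))
    return rect(n,m,.046)
E
python3 - <<'E'
from h import *
f=np.load("top0.npz");p,d=f["p"],f["d"];P=cloud("top",d)
for nm,c in dict(near=(.485,-.089),far=(.646,-.092)).items():
    m=(P[...,2]>.05)&(P[...,2]<.07)&(np.hypot(P[...,0]-c[0],P[...,1]-c[1])<.05)
    k=max(cv2.findContours(m.astype(np.uint8),0,1)[0],key=cv2.contourArea)[:,0]
    q=(ray("top",k,.058)[:,:2]*1000).astype(np.float32); print(nm,cv2.minEnclosingCircle(q),cv2.fitEllipse(q),P[m][:,:2].mean(0))
print("tub",tubfit(p,d,near=(.561,.035)))
m=(P[...,2]>.068)&(P[...,1]<-.2)&(P[...,1]>-.38)&(P[...,0]<.72)
print("box",rect("top",m,.083),cv2.boxPoints(rect("top",m,.083)))
# front face line: per x band, the max y of high points, colour-free
for x in np.arange(.46,.68,.02):
    b=(abs(P[...,0]-x)<.008)&(P[...,1]<-.2)&(P[...,1]>-.3)
    y=P[b]; print(round(x,2),"lid",np.percentile(y[y[:,2]>.07][:,1],97).round(4),"mid",np.percentile(y[(y[:,2]>.02)&(y[:,2]<.06)][:,1],[50,97]).round(4) if ((y[:,2]>.02)&(y[:,2]<.06)).any() else None)
s=np.load("side0.npz");print("tub side",tubfit(s["p"],s["d"],"side",near=(.561,.035)))
E
```

```text
near ((485.04278564453125, -88.84323120117188), 37.61461639404297) ((485.14703369140625, -88.78904724121094), (73.56623077392578, 73.84170532226562), 22.50436782836914) [ 0.48507663 -0.08906218]
far ((646.27783203125, -92.07373046875), 38.116207122802734) ((646.641357421875, -91.7662124633789), (73.47703552246094, 74.48602294921875), 73.51001739501953) [ 0.64713268 -0.09209795]
tub ((560.8086547851562, 33.816856384277344), (75.3908462524414, 99.04180145263672), 1.1782997846603394)
box ((563.5560302734375, -297.3753356933594), (121.58577728271484, 238.3306884765625), 88.8359375) [[ 443.18027 -355.7348 ]
 [ 681.46173 -360.57654]
 [ 683.93176 -239.01587]
 [ 445.65033 -234.17413]]
0.46 lid -0.2466 mid [-0.2156 -0.2012]
0.48 lid -0.2393 mid [-0.2496 -0.2004]
0.5 lid -0.2421 mid [-0.2512 -0.2501]
0.52 lid -0.2481 mid [-0.2516 -0.2508]
0.54 lid -0.2483 mid [-0.252  -0.2514]
0.56 lid -0.2406 mid [-0.2523 -0.2511]
0.58 lid -0.244 mid [-0.2528 -0.2523]
0.6 lid -0.2494 mid [-0.2532 -0.2525]
0.62 lid -0.2495 mid [-0.2538 -0.253 ]
0.64 lid -0.2427 mid [-0.2533 -0.2005]
0.66 lid -0.2456 mid [-0.2155 -0.2016]
0.68 lid -0.2512 mid [-0.2186 -0.2009]
tub side ((557.6529541015625, 36.276954650878906), (74.63353729248047, 109.95709228515625), 5.451536655426025)
```

```bash
cat >> h.py <<'E'
def pose():
    s=telemetry.get_state(); x,y,_,_=s["eef_rot"]; return np.array(s["eef_pos"]), np.degrees(2*np.arctan2(y,x)), s
def plan(target,t1,n,p=None,t=None):
    p0,t0,_=pose(); p=p0 if p is None else np.array(p); t=t0 if t is None else t
    dturn=-((t1-t+180)%360-180)/n; step=(np.array(target)-p)/n; O=[];T=[]
    for i in range(n):
        a=np.radians(t); X=np.array([np.cos(a),np.sin(a),0]);Y=np.array([np.sin(a),-np.cos(a),0])
        O.append([round(step@X*1e3),round(step@Y*1e3),round(-step[2]*1e3)]);T.append(round(dturn,1)); t-=T[-1]
    print(O,T)
E
python3 - <<'E'
from h import *
p,t,s=pose(); print(p,t); plan([.561,.13,.20],88.9,20)
E
```

```text
[ 0.23305009 -0.63291513  0.23035327] 20.216432913088198
[[29, -30, 2], [30, -28, 2], [32, -27, 2], [33, -25, 2], [35, -23, 2], [36, -20, 2], [37, -18, 2], [38, -16, 2], [39, -14, 2], [40, -11, 2], [41, -9, 2], [41, -7, 2], [41, -4, 2], [41, -2, 2], [42, 1, 2], [41, 3, 2], [41, 6, 2], [41, 8, 2], [40, 11, 2], [39, 13, 2]] [np.float64(-3.4), np.float64(-3.4), np.float64(-3.4), np.float64(-3.4), np.float64(-3.4), np.float64(-3.4), np.float64(-3.4), np.float64(-3.4), np.float64(-3.4), np.float64(-3.4), np.float64(-3.4), np.float64(-3.4), np.float64(-3.4), np.float64(-3.4), np.float64(-3.4), np.float64(-3.4), np.float64(-3.4), np.float64(-3.4), np.float64(-3.4), np.float64(-3.4)]
```

Request:
{"method": "arm_command", "body": {"offset": [[29,-30,2],[30,-28,2],[32,-27,2],[33,-25,2],[35,-23,2]], "turn": [-3.4,-3.4,-3.4,-3.4,-3.4], "grip": -0.3}}

```text
clock: 0.72
eef_pos: [0.3149, -0.4406, 0.2209]
eef_rot: [0.947, 0.32, -0.0, -0.0]
ft_force: [0.5, 0.6, 0.1]
gripper_width: 0.348
gripper_force: 0.0
```

Request:
{"method": "arm_command", "body": {"offset": [[36,-20,2],[37,-18,2],[38,-16,2],[39,-14,2],[40,-11,2]], "turn": [-3.4,-3.4,-3.4,-3.4,-3.4]}}

```text
clock: 1.35
eef_pos: [0.3968, -0.2513, 0.2111]
eef_rot: [0.89, 0.456, -0.0, -0.0]
ft_force: [-0.1, 0.0, 0.1]
gripper_width: 0.351
gripper_force: 0.0
```

Request:
{"method": "arm_command", "body": {"offset": [[41,-9,2],[41,-7,2],[41,-4,2],[41,-2,2],[42,1,2]], "turn": [-3.4,-3.4,-3.4,-3.4,-3.4]}}

```text
clock: 1.98
eef_pos: [0.4786, -0.0605, 0.2011]
eef_rot: [0.813, 0.583, -0.0, 0.0]
ft_force: [0.5, -0.5, 0.1]
gripper_width: 0.348
gripper_force: 0.0
```

Request:
{"method": "arm_command", "body": {"offset": [[41,3,2],[41,6,2],[41,8,2],[40,11,2],[39,13,2]], "turn": [-3.4,-3.4,-3.4,-3.4,-3.4]}}

```text
clock: 2.6
eef_pos: [0.5611, 0.1292, 0.1909]
eef_rot: [0.717, 0.697, -0.0, -0.0]
ft_force: [-0.4, 0.3, 0.1]
gripper_width: 0.348
gripper_force: 0.0
```

```bash
python3 - <<'E'
from h import *
p,t,s=pose(); print(p,t,s["gripper_width"],s["ft_force"],s["clock"]); plan([.5612,.13,.012],88.9,4)
E
```

```text
[0.56111707 0.12921872 0.19085004] 88.3122990191067 0.34846388236026715 [-0.44425964  0.26228502  0.08104547] 2.6
[[0, 0, 45], [0, 0, 45], [0, 0, 45], [0, 0, 45]] [np.float64(-0.1), np.float64(-0.1), np.float64(-0.1), np.float64(-0.1)]
```

Request:
{"method": "arm_command", "body": {"offset": [[0,0,45],[0,0,45],[0,0,45],[0,0,41],[-10,0,0]], "turn": [-0.6,0,0,0,0]}}

```text
clock: 3.22
eef_pos: [0.5579, 0.1179, 0.0124]
eef_rot: [0.714, 0.7, -0.003, -0.002]
ft_force: [-0.2, 0.3, 0.9]
gripper_width: 0.353
gripper_force: 0.0
```

Request:
{"method": "arm_command", "body": {"offset": [[-10,0,0],[-8,0,0],[-6,0,0],[-5,0,0],[0,0,0]], "turn": [0,0,0,0,0]}}

```text
clock: 3.85
eef_pos: [0.5602, 0.0887, 0.0156]
eef_rot: [0.715, 0.7, -0.0, 0.0]
ft_force: [0.0, -1.1, 0.1]
gripper_width: 0.353
gripper_force: 0.0
```

```bash
cat > look.py <<'E'
from h import *
import sys
p,t,s=pose(); print(p.round(4),round(t,2),s["gripper_width"],s["ft_force"].round(1),s["clock"])
g=np.array([.5659,-.0904]);Y=np.array([1,-.0196]);X=np.array([-.0196,-1])
print("tool in gap",((p[:2]-g)@X*1e3).round(1),((p[:2]-g)@Y*1e3).round(1))
im,d=cams.read_camera("top"); np.savez("now.npz",p=im,d=d)
r=tubfit(im,d,near=eval(sys.argv[1])); c=np.array(r[0])/1e3; print(r,"tub in gap",((c-g)@X*1e3).round(1),((c-g)@Y*1e3).round(1))
cv2.imwrite(f"pics/{sys.argv[2]}.png",cv2.resize(im[140:320,260:530,::-1],None,fx=2.9,fy=2.9))
E
python3 look.py "(.561,.03)" a1
```

```text
[0.5602 0.0887 0.0156] 88.77 0.35266696784739743 [ 0.  -1.1  0.1] 3.85
tool in gap -178.9 -9.2Traceback (most recent call last):
  File "look.py", line 7, in <module>
    r=tubfit(im,d,near=eval(sys.argv[1])); c=np.array(r[0])/1e3; print(r,"tub in gap",((c-g)@X*1e3).round(1),((c-g)@Y*1e3).round(1))
  File "h.py", line 18, in tubfit
    return rect(n,m,.046)
  File "h.py", line 12, in rect
    c=max(cv2.findContours(m.astype(np.uint8),0,cv2.CHAIN_APPROX_NONE)[0],key=cv2.contourArea)[:,0]
      ~~~^^^^^^^^^^^^^^^^^^^^^^^^^^^^^^^^^^^^^^^^^^^^^^^^^^^^^^^^^^^^^^^^^^^^^^^^^^^^^^^^^^^^^
ValueError: max() iterable argument is empty
```

```bash
python3 - <<'E'
from h import *
f=np.load("now.npz"); s,d=cams.read_camera("side"); np.savez("nows.npz",p=s,d=d)
a=f["p"][120:330,230:510]; b=s[180:330,220:420]
cv2.imwrite("pics/b1.png",np.hstack([cv2.resize(a,(400,300)),cv2.resize(b,(400,300))])[:,:,::-1])
E
```

```text
(no output)
```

View pics/b1.png

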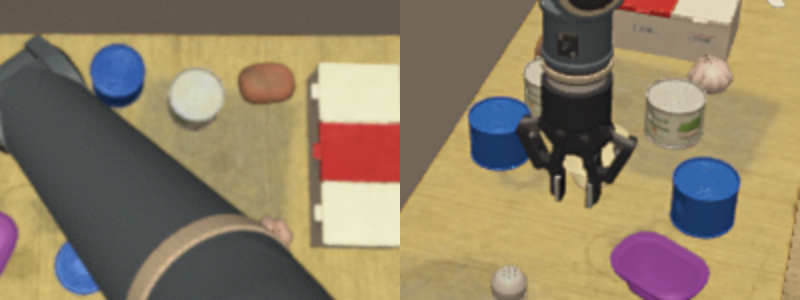

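The arm hides the tub in the top view, and the gripper hides it in the side view; the fingers stand right behind it. I'll push obliquely for a short way, then back off and look.

Request:
{"method": "arm_command", "body": {"offset": [[-6,1,0],[-7,1.5,0],[-7,1.5,0],[-7,1.5,0],[-5,1,0]], "turn": [0,0,0,0,0]}}

```text
clock: 4.58
eef_pos: [0.566, 0.0564, 0.0153]
eef_rot: [0.715, 0.7, -0.0, 0.0]
ft_force: [-0.1, 1.5, 0.2]
gripper_width: 0.35
gripper_force: 0.4
```

Request:
{"method": "arm_command", "body": {"offset": [[0,0,0],[12,0,0],[20,0,-20],[30,-10,-60],[50,-25,-60]], "turn": [0,0,0,0,0]}}

```text
clock: 5.2
eef_pos: [0.5399, 0.1568, 0.138]
eef_rot: [0.715, 0.699, 0.001, 0.0]
ft_force: [0.3, 0.4, 0.3]
gripper_width: 0.348
gripper_force: 0.0
```

Request:
{"method": "arm_command", "body": {"offset": [[50,-25,-40],[40,-25,0],[30,-15,0]], "turn": [0,0,0]}}

```text
clock: 5.58
eef_pos: [0.4773, 0.2754, 0.1737]
eef_rot: [0.713, 0.701, 0.001, 0.0]
ft_force: [0.2, 0.4, -0.6]
gripper_width: 0.35
gripper_force: 0.0
```

```bash
python3 look.py "(.561,0.0)" a2
```

```text
[0.4773 0.2754 0.1737] 89.04 0.35048841828663724 [ 0.2  0.4 -0.6] 5.575
tool in gap -364.1 -95.8
((560.09765625, -6.000923156738281), (73.55147552490234, 99.12688446044922), 0.21403829753398895) tub in gap -84.3 -7.5
```

View pics/a2.png

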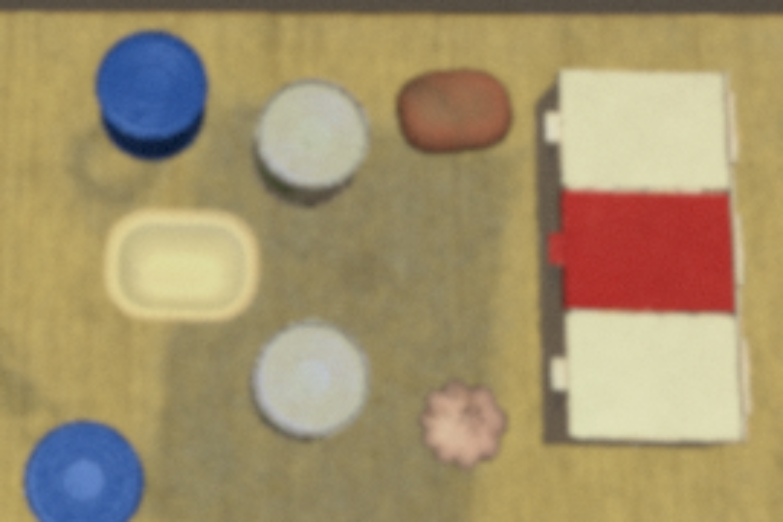

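The tub is now at gap (-84, -7.5) mm: it moved straight on and slid along the fingers sideways. I'll turn the tool 90° and push its near side 7.5 mm across with both fingertips.

```bash
python3 - <<'E'
from h import *
plan([.496,-.001,.14],-1.1,9)
E
```

```text
[[-31, 3, 4], [-30, 8, 4], [-28, 13, 4], [-26, 18, 4], [-22, 22, 4], [-18, 26, 4], [-13, 29, 4], [-8, 30, 4], [-2, 31, 4]] [np.float64(10.1), np.float64(10.1), np.float64(10.1), np.float64(10.1), np.float64(10.1), np.float64(10.1), np.float64(10.1), np.float64(10.1), np.float64(10.1)]
```

Request:
{"method": "arm_command", "body": {"offset": [[-31,3,4],[-30,8,4],[-28,13,4],[-26,18,4],[-22,22,4]], "turn": [10,10,10,10,10]}}

```text
clock: 6.25
eef_pos: [0.4894, 0.1166, 0.1526]
eef_rot: [0.944, 0.33, 0.0, -0.0]
ft_force: [0.6, -0.0, -0.1]
gripper_width: 0.352
gripper_force: 0.0
```

Request:
{"method": "arm_command", "body": {"offset": [[-18,26,4],[-13,29,4],[-8,30,4],[-2,31,4],[0,0,0]], "turn": [10,10,10,10,0]}}

```text
clock: 6.88
eef_pos: [0.4992, -0.0102, 0.1363]
eef_rot: [1.0, -0.012, -0.0, 0.001]
ft_force: [-0.1, 0.3, -0.2]
gripper_width: 0.348
gripper_force: 0.0
```

```bash
python3 - <<'E'
from h import *
p,t,s=pose(); print(p,t); plan([.496,-.001,.015],-1.1,4)
E
```

```text
[ 0.49921822 -0.0102205   0.13632588] -1.3738223824277962
[[-1, -2, 30], [-1, -2, 30], [-1, -2, 30], [-1, -2, 30]] [np.float64(-0.1), np.float64(-0.1), np.float64(-0.1), np.float64(-0.1)]
```

Request:
{"method": "arm_command", "body": {"offset": [[-1,-3,30],[-1,-3,30],[-1,-2,30],[-1,-1,30],[0,0,1]], "turn": [-0.2,0,0,0,0]}}

```text
clock: 7.5
eef_pos: [0.494, 0.0024, 0.0142]
eef_rot: [1.0, -0.007, -0.002, -0.0]
ft_force: [-1.1, -0.0, 0.6]
gripper_width: 0.349
gripper_force: 0.0
```

Request:
{"method": "arm_command", "body": {"offset": [[5,0,0],[6,0,0],[5,0,0],[4,0,0],[0,0,0]], "turn": [0,0,0,0,0]}}

```text
clock: 8.12
eef_pos: [0.5162, 0.0002, 0.0159]
eef_rot: [1.0, -0.009, 0.001, -0.0]
ft_force: [-0.4, 0.4, 0.7]
gripper_width: 0.345
gripper_force: 0.0
```

```bash
python3 - <<'E'
from h import *
p,t,s=pose(); g=np.array([.5659,-.0904]);Y=np.array([1,-.0196]);X=np.array([-.0196,-1])
print(p,t,(p[:2]-g)@X,(p[:2]-g)@Y,s["ft_force"])
E
```

```text
[5.16212890e-01 2.33908758e-04 1.59183970e-02] -0.9918780153209301 -0.08966004139660942 -0.05146353490129854 [-0.3923963   0.42762261  0.68185475]
```

Request:
{"method": "arm_command", "body": {"offset": [[2.5,0,0],[0,0,0],[-12,0,0],[-12,0,-40],[0,-20,-50]], "turn": [0,0,0,0,-5]}}

```text
clock: 8.75
eef_pos: [0.4914, 0.0192, 0.1053]
eef_rot: [0.999, 0.035, -0.003, 0.001]
ft_force: [1.5, 0.2, -0.0]
gripper_width: 0.35
gripper_force: 0.0
```

```bash
python3 - <<'E'
from h import *
p,t,s=pose(); print(p,t); plan([.48,.27,.16],88.9,9)
E
```

```text
[0.49144485 0.01918083 0.10534472] 4.000249062550141
[[1, -28, -6], [5, -27, -6], [10, -26, -6], [14, -24, -6], [18, -22, -6], [21, -19, -6], [24, -15, -6], [26, -11, -6], [27, -6, -6]] [np.float64(-9.4), np.float64(-9.4), np.float64(-9.4), np.float64(-9.4), np.float64(-9.4), np.float64(-9.4), np.float64(-9.4), np.float64(-9.4), np.float64(-9.4)]
```

Request:
{"method": "arm_command", "body": {"offset": [[1,-28,-10],[5,-27,-10],[10,-26,-10],[14,-24,-10],[18,-22,-5]], "turn": [-9.4,-9.4,-9.4,-9.4,-9.4]}}

```text
clock: 9.38
eef_pos: [0.4883, 0.1607, 0.151]
eef_rot: [0.901, 0.433, 0.0, 0.0]
ft_force: [0.3, 0.0, -0.2]
gripper_width: 0.351
gripper_force: 0.0
```

Request:
{"method": "arm_command", "body": {"offset": [[21,-19,-6],[24,-15,-6],[26,-11,-6],[27,-6,0],[0,0,0]], "turn": [-9.4,-9.4,-9.4,-9.4,0]}}

```text
clock: 10.0
eef_pos: [0.4827, 0.2744, 0.1686]
eef_rot: [0.714, 0.7, 0.0, -0.001]
ft_force: [-0.1, -0.1, -0.4]
gripper_width: 0.352
gripper_force: 0.0
```

```bash
python3 look.py "(.568,0.0)" a3; python3 -c "
from h import *
plan([.5690,.085,.12],88.9,4)"
```

```text
[0.4827 0.2744 0.1686] 88.81 0.35247602515419596 [-0.1 -0.1 -0.4] 10.0
tool in gap -363.2 -90.3
((567.8411254882812, -5.988792419433594), (73.7813491821289, 99.28382873535156), 0.2424352616071701) tub in gap -84.4 0.3
[[-46, 23, 12], [-46, 22, 12], [-46, 22, 12], [-46, 22, 12]] [np.float64(-0.1), np.float64(-0.1), np.float64(-0.1), np.float64(-0.1)]
```

Tub at gap (-84.4, +0.3) mm and nearly square. Now the straight push from behind.

Request:
{"method": "arm_command", "body": {"offset": [[-46,23,12],[-46,22,12],[-46,22,12],[-46,22,12],[0,0,0]], "turn": [0,0,0,0,0]}}

```text
clock: 10.68
eef_pos: [0.569, 0.0784, 0.1188]
eef_rot: [0.72, 0.694, -0.003, 0.001]
ft_force: [-0.6, 0.0, -0.0]
gripper_width: 0.352
gripper_force: 0.0
```

Request:
{"method": "arm_command", "body": {"offset": [[0,0,40],[0,0,40],[0,0,25],[0,0,0],[0,0,0]], "turn": [0,0,0,0,0]}}

```text
clock: 11.3
eef_pos: [0.5691, 0.0866, 0.0168]
eef_rot: [0.716, 0.698, 0.001, 0.001]
ft_force: [0.9, 1.0, -0.1]
gripper_width: 0.349
gripper_force: 0.0
```

```bash
cat > g.py <<'E'
from h import *
p,t,s=pose(); g=np.array([.5659,-.0904]);Y=np.array([1,-.0196]);X=np.array([-.0196,-1])
print(p,t,"gap",((p[:2]-g)@X*1e3).round(1),((p[:2]-g)@Y*1e3).round(1),s["ft_force"].round(1))
E
python3 g.py
```

```text
[0.56913707 0.08658925 0.01679949] 88.59291493604904 gap -177.1 -0.2 [ 0.9  1.  -0.1]
```

Request:
{"method": "arm_command", "body": {"offset": [[-10,0,0],[-10,0,0],[-8,0,0],[-6,0,0],[-6,0,0]], "turn": [-0.3,0,0,0,0]}}

```text
clock: 11.92
eef_pos: [0.5681, 0.0465, 0.0159]
eef_rot: [0.714, 0.7, 0.0, -0.0]
ft_force: [0.5, 0.9, 0.1]
gripper_width: 0.351
gripper_force: 0.6
```

Request:
{"method": "arm_command", "body": {"offset": [[-7,0,0],[-7,0,0],[-7,0,0],[-7,0,0],[-5,0,0]], "turn": [0,0,0,0,0]}}

```text
clock: 12.55
eef_pos: [0.5672, 0.0127, 0.0157]
eef_rot: [0.714, 0.7, -0.0, 0.0]
ft_force: [-0.8, 1.6, 0.5]
gripper_width: 0.352
gripper_force: 0.5
```

```bash
python3 g.py; python3 - <<'E'
from h import *
s,d=cams.read_camera("side"); b=s[170:320,220:420]
cv2.imwrite("pics/b2.png",cv2.resize(b,(800,600),interpolation=2)[:,:,::-1])
E
```

```text
[0.56723187 0.01274124 0.01565687] 88.89202888383365 gap -103.2 -0.7 [-0.8  1.6  0.5]
```

View pics/b2.png

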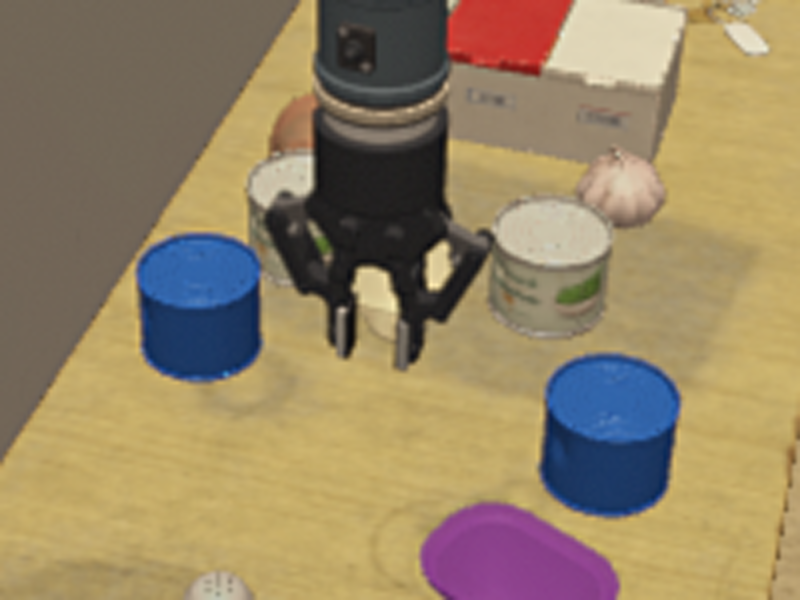

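The side view shows the fingertips at (345,345) and (405,355) behind the tub, which is entering between the tins at (300,215) and (550,265). The outer finger linkage spreads rather wide at tin height, so I'll narrow the fingers before they enter the gap.

Request:
{"method": "arm_command", "body": {"offset": [[4,0,-3],[0,0,0],[0,0.7,0],[-4,0,0],[-6,0,0]], "turn": [0,0,0,0,0], "grip": -0.6}}

```text
clock: 13.22
eef_pos: [0.5679, 0.0074, 0.0187]
eef_rot: [0.714, 0.7, 0.0, -0.0]
ft_force: [0.5, 1.0, 0.7]
gripper_width: 0.198
gripper_force: 0.3
```

Request:
{"method": "arm_command", "body": {"offset": [[-7,0,0],[-7,0,0],[-7,0,0],[-7,0,0],[-6,0,0]], "turn": [0,0,0,0,0]}}

```text
clock: 13.85
eef_pos: [0.5672, -0.0272, 0.0187]
eef_rot: [0.714, 0.7, -0.0, 0.0]
ft_force: [-0.7, 0.1, -1.2]
gripper_width: 0.195
gripper_force: 0.2
```

```bash
python3 g.py
```

```text
[ 0.56717144 -0.02716915  0.01866631] 88.89895448700403 gap -63.3 0.0 [-0.7  0.1 -1.2]
```

Request:
{"method": "arm_command", "body": {"offset": [[-7,0,0],[-7,0,0],[-7,0,0],[-7,0,0],[-7,0,0]], "turn": [0,0,0,0,0]}}

```text
clock: 14.48
eef_pos: [0.5666, -0.0621, 0.0187]
eef_rot: [0.714, 0.7, -0.0, 0.0]
ft_force: [-1.0, 0.5, 0.5]
gripper_width: 0.201
gripper_force: 0.2
```

Request:
{"method": "arm_command", "body": {"offset": [[-7,0,0],[-7,0,0],[-7,0,0],[-7,0,0],[-7,0,0]], "turn": [0,0,0,0,0]}}

```text
clock: 15.1
eef_pos: [0.5659, -0.0971, 0.0187]
eef_rot: [0.714, 0.7, -0.0, 0.0]
ft_force: [-0.7, 0.2, -0.6]
gripper_width: 0.199
gripper_force: 0.2
```

Request:
{"method": "arm_command", "body": {"offset": [[-7,0,0],[-7,0,0],[-6,0,0],[-5,0,0],[-4,0,0]], "turn": [0,0,0,0,0]}}

```text
clock: 15.72
eef_pos: [0.5654, -0.1259, 0.0187]
eef_rot: [0.714, 0.7, 0.0, 0.0]
ft_force: [-0.1, 0.6, 0.2]
gripper_width: 0.196
gripper_force: 0.2
```

```bash
python3 g.py
```

```text
[ 0.56535165 -0.125888    0.01871495] 88.90813373745175 gap 35.5 0.1 [-0.1  0.6  0.2]
```

About 12 mm to go by estimate. I'll creep in until the force rises.

Request:
{"method": "arm_command", "body": {"offset": [[-3,0,0],[-3,0,0],[-2,0,0],[-1.5,0,0],[0,0,0]], "turn": [0,0,0,0,0]}}

```text
clock: 16.35
eef_pos: [0.5652, -0.1353, 0.0188]
eef_rot: [0.714, 0.7, -0.0, 0.0]
ft_force: [0.2, 0.0, -1.1]
gripper_width: 0.203
gripper_force: 0.0
```

Request:
{"method": "arm_command", "body": {"offset": [[-1,0,0],[-1,0,0],[0,0,0]], "turn": [0,0,0]}}

```text
clock: 16.73
eef_pos: [0.5652, -0.1371, 0.0188]
eef_rot: [0.714, 0.7, 0.0, 0.0]
ft_force: [0.4, -0.1, 0.1]
gripper_width: 0.197
gripper_force: 0.2
```

Request:
{"method": "arm_command", "body": {"offset": [[-1,0,0],[-1,0,0],[0,0,0]], "turn": [0,0,0]}}

```text
clock: 17.1
eef_pos: [0.5652, -0.1392, 0.0188]
eef_rot: [0.714, 0.7, 0.0, 0.0]
ft_force: [0.4, 0.3, 1.2]
gripper_width: 0.202
gripper_force: 0.3
```

Request:
{"method": "arm_command", "body": {"offset": [[-1,0,0],[0,0,0]], "turn": [0,0]}}

```text
clock: 17.35
eef_pos: [0.5652, -0.14, 0.0188]
eef_rot: [0.714, 0.7, 0.0, 0.0]
ft_force: [0.1, 1.6, -0.2]
gripper_width: 0.198
gripper_force: 0.5
```

Request:
{"method": "arm_command", "body": {"offset": [[-1,0,0],[0,0,0]], "turn": [0,0]}}

```text
clock: 17.6
eef_pos: [0.5653, -0.1401, 0.0188]
eef_rot: [0.714, 0.701, 0.001, -0.0]
ft_force: [0.9, 5.0, -0.1]
gripper_width: 0.204
gripper_force: 1.9
```

Contact: the force rose to 5 N. I'll back straight out through the gap and look.

Request:
{"method": "arm_command", "body": {"offset": [[15,0,0],[10,0,-40],[20,0,-50],[50,0,-40],[50,0,0]], "turn": [0,0,0,0,0]}}

```text
clock: 18.23
eef_pos: [0.5699, 0.004, 0.1513]
eef_rot: [0.714, 0.7, 0.002, 0.003]
ft_force: [0.6, 0.2, -0.3]
gripper_width: 0.2
gripper_force: 0.0
```

Request:
{"method": "arm_command", "body": {"offset": [[55,-10,0],[55,-15,0],[55,-20,0],[55,-20,0],[40,0,0]], "turn": [0,0,0,0,0]}}

```text
clock: 18.85
eef_pos: [0.5054, 0.2667, 0.148]
eef_rot: [0.712, 0.702, -0.0, 0.0]
ft_force: [0.8, -0.4, 0.8]
gripper_width: 0.2
gripper_force: 0.0
```

```bash
python3 look.py "(.5637,-.2)" a4
```

```text
[0.5054 0.2667 0.148 ] 89.15 0.20039176871612718 [ 0.8 -0.4  0.8] 18.85
tool in gap -355.9 -67.5
((564.7435302734375, -199.9993438720703), (73.75182342529297, 99.19207000732422), 0.2153477966785431) tub in gap 109.6 1.0
```

View pics/a4.png

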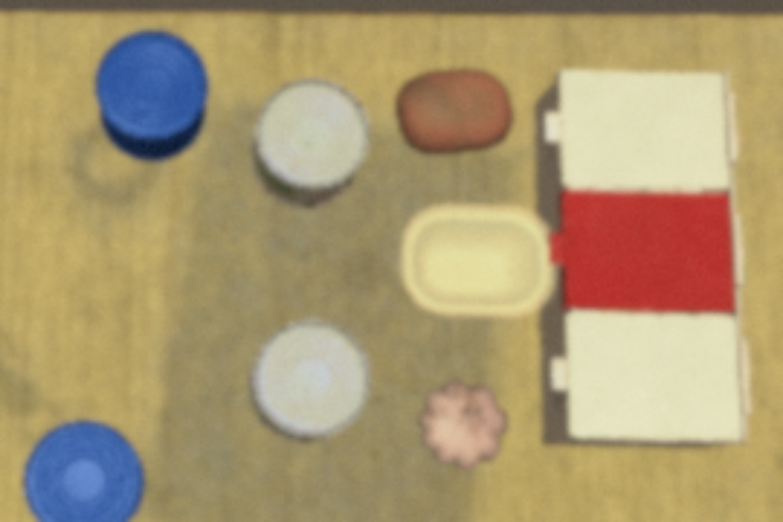

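The tub (475,260) rests against the box front, square within about 0.02 rad and 1 mm off the line. It is at 109.6 mm against about 110.6 expected. The garlic (462,424) and potato (455,110) haven't moved. The arm is clear.

```bash
python3 -c "
from station import arm; print(arm.finish_job())"
```

```text
the job is handed in; nothing more can be done
None
```

The tub is against the front of the seasoning box, square to it and about 1 mm off the gap's line; the garlic and potato look unmoved, the arm never came near the shaker, and I've handed in the job, though no verdict came back.

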